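Lower the ratcheted near lamp and switch it on

ROBOT

A 7-joint arm with a two-finger parallel gripper is mounted at the origin on the work surface. World frame = base frame: x ahead of the robot, y to its left, z up, the work surface at z = 0. Lengths are in mm, angles in rad, forces in N, time in s.
With the tool pointing down it reaches from about 425 to 950 mm from the base axis. Payload 4.7 kg.
Tool frame: the origin (TCP) lies midway between the tips of the shut fingers; the grasp point (between the pads) lies 19 mm behind it; y points along the fingers, z is the direction in which the jaws open and shut, and the axes are right-handed (so a half turn about y gives the same grasp; the last joint's range is limited). The gripper opens to 87 mm and grips with 3 to 60 N. Pads are 19 mm wide; open, the fingers measure 117 mm over their backs; the gripper's body (75 mm by 190 mm) begins 51 mm behind the grasp point.
Start: joints at [1.213, 0.469, -0.049, 1.532, 0.024, 1.141, -0.082], TCP at [218.01, -638.843, 222.573] pointing down, gripper open.
Joint ranges: [-2.59, 2.59], [-0.33, 1.99], [-1.39, 1.29], [0.1, 2.45], [-1.04, 4.18], [0.21, 1.99], [-2.66, 2.66]. Speed limits (rad/s): [2.57, 2.57, 3.14, 3.14, 3.14, 3.14, 3.14].

INTERFACE

Orientations are given as a unit quaternion [w, x, y, z].
In Python, from workcell import bot gives the robot as it stands.
- The arm moves only by the shell command python3 -m pendant 'ROWS' [FORCE]. ROWS is text: rows parted by semicolons, each of 7 numbers parted by spaces: the shift along the tool's x, y, z in cm, then the turn, a rotation vector about the tool's x, y, z in degrees, then the finger opening in cm, from 0 to 8.7. A call has 1 to 8 rows; each row shifts and turns the pose as measured when the row begins, along the tool's axes as they then stand; what a row does not reach is not made up. A row lasts 1/12 s, in which the tool goes at most 41.7 mm and 7.16 degrees, less where a joint would pass 70% of its speed; a pose out of reach is approached as far as the arm can. A call with a gripper value outside its range is refused whole. The fingers move at their own pace and stop on an object; FORCE is the grip in N (left out, the last holds). Time passes only in rows, so rows that do not move let the fingers close. It gives the time, the measured TCP pose, the force and the opening at its end, in the units of the state.
- bot.get_state(): the state, without advancing time (a new reading comes with each control period).
- bot.snapshot(name): name is "side" or "top"; returns a dict with "pixels" (400x640x3 uint8, red, green, blue), "intrinsics" (3x3 intrinsics, pixels), "k1" (the pictures are not rectified: a ray, as slopes to the right and down, at radius r is drawn at 1 + k1 r^2 times it, then the intrinsics apply), "rvec" (rotation vector, rad) and "tvec" (3), from world to camera coordinates, as OpenCV has them. Camera axes: x right, y down, z forward; pixel columns grow to the right and rows downward; lengths in mm; the calibration is good to about 2 mm. A picture is of the moment at which its call begins. There is no depth.
- bot.hand_in(): hands the job in, once; it reports no verdict.
The state is a dict: "t": time; "joint_pos": joint angles; "qvel": joint speeds; "effort": joint torques, N m; "tcp_pos": TCP position; "eef_rot": TCP orientation; "force": force on the tool from outside, world axes, zero at the start; "torque": the same for the moment, N m; "width": opening from 0.0 (shut) to 1.0 (fully open).
Only numpy, scipy, OpenCV 4.12 (cv2) and the standard library are available. Lean on these libraries where they do the work, as an engineer would, in place of code of your own. Each camera call takes 0.05 s, during which the arm holds its last target. There are 200 camera calls.

TASK

Bring the near lamp down for reading: press the pad of the red ratchet pawl all the way down so that the pawl stays clear of the teeth, then push the raised lamp arm down past its teeth until it rests on its stop, and then press the raised end of the beige rocker switch down to turn the lamp on. Only touch things with the fingers and lift nothing: do not raise the lamp arm any higher, and leave the lens, cover paddle, prism and trial frame where they lie.

Things in the scene. Friction and masses are not known exactly. Their poses are not given: they have to be found in the camera images.
- stand: Fixed lamp stand on the shelf (shelf top at z = 12 mm): white base 100 x 180 x 14 mm, grey cheek plates up to 156 mm high. Origin: centre of its underside; z up. The lamp arm swings in its y-z plane and reaches to its +y, the pawl's pad to its -y. The arm's hinge is at (0, 0, 110) mm in this frame, axis x. A stop post stands at (0, 75) mm. Yaw up to 0.35 rad either way.
- lamp_arm (a joint): Elevation of the lamp arm, rad: 0.82 to 0.92 at the start, 0 when level on its stop. A toothed wheel of 45 mm radius turns with it on the hinge. With the pawl in the teeth it sinks at most 0.16 rad, then is blocked. With the pawl free it goes down at about 3 to 6 N on the handle and stays where it is left.
- lamp_bar (a point): Centre of the black round bar across the end of the lamp arm: 16 mm in diameter, 84 mm long, along the stand's x, 170 mm from the hinge. Push it down from above; its top is 8 mm above this point. About 0.25 m high at the start, 0.122 m when down. The white lamp shade (62 mm wide) hangs below the arm 130 mm from the hinge.
- pawl (a joint): Angle of the red ratchet pawl, a rocking lever above the toothed wheel, rad: 0 with its nose in the teeth (start), 0.36 with its pad pressed down to the stop. The nose clears the teeth from about 0.2; press it to the stop. Friction (about 3 N on the pad) keeps it where it is left, so it stays free when let go.
- pawl_pad (a point): Centre of the top of the pawl's red thumb pad, 30 x 30 mm, 115 mm from the arm's hinge line to the stand's -y, 160 mm above the stand's origin at the start. Press it straight down: it goes down about 23 mm on an arc about the pawl's pin, which lies 65 mm to the stand's +y and 14 mm below this point.
- lamp_switch: Fixed beige switch box of the near lamp, 90 x 50 x 40 mm, on the shelf; origin at the centre of its underside. The rocker lies along its x in the middle of its top, hinged about its y axis 41 mm above the origin. It stands either to the left or to the right of the lamp stand, yaw up to 0.6 rad either way.
- rocker (a joint): Angle of the beige rocker, rad: 0 off (its -x end, towards the robot, stands raised), 0.36 on (that end pressed fully down). It needs about 3 to 6 N near the raised end and stays where it is left.
- rocker_end (a point): Point on the top face of the raised end of the beige rocker (rocker 64 x 26 mm), 26 mm from its hinge on the switch box's -x side, with a small green dot; about 66 mm above z = 0 when off. Press here straight down: it travels about 9 mm.
- prism: Loose bystander: glass prism in a brass mount, 44 x 36 x 26 mm, origin at the centre of its underside. On the side of the stand where the switch is not. Leave it.
- lens: Loose bystander: chrome-rimmed accommodation lens, 38 mm in diameter, 6 mm thick, with a short tab; origin at the centre of its underside. In front of the stand. Leave it.
- paddle: Loose bystander: black acrylic cover paddle lying flat, about 180 mm long, 60 mm disc on its +x end, 5 mm thick. In front of the stand. Leave it.
- trial_frame: Loose bystander: steel trial frame lying flat, 46 x 150 x 10 mm, origin at the centre of its underside. Beyond the stand. Leave it.

How it is judged (in metres and radians):
On the way, in this order (a step that is already met when the one before it is completed fails the run):
1. the pawl is pressed free while the arm is still up (value of joint pawl above 0.26 rad and value of joint lamp_arm above 0.55 rad), for 0.2 s.
2. the lamp arm is pushed down to its stop (value of joint lamp_arm below 0.06 rad), for 0.2 s.
3. the rocker is pressed on (value of joint rocker above 0.25 rad), for 0.2 s.
At the end, for the whole second after the job is handed in: The pawl is still clear of the teeth (over 0.26 rad), the lamp arm rests within 0.06 rad of level, the rocker is on (over 0.25 rad), and lens, paddle, prism and trial frame lie within 20 mm of where they were (value of joint pawl above 0.26 rad and value of joint lamp_arm below 0.06 rad and value of joint rocker above 0.25 rad and distance of each of lens, paddle, prism, trial_frame from where it was at the start of the episode below 0.02 m); the robot touches nothing.
It fails at once if the lamp arm is raised above its highest starting angle (value of joint lamp_arm above 0.99 rad).
It fails at once if the lens, cover paddle, prism or trial frame is lifted or pushed away (distance of any of lens, paddle, prism, trial_frame from where it was at the start of the episode above 0.02 m).
It fails at once if the lamp stand or its arm is pushed with something other than the fingers (contact force between the arm and stand above 3 N).
It fails at once if the switch is pushed with something other than the fingers (contact force between the arm and lamp_switch above 3 N).
It also fails if it takes over 61 s, if anything falls off the work surface, if the arm or the gripper's body presses on something with over 40 N, if the wrist force passes 120 N, or if a joint passes its speed limit or range.

## Working session

There is one attempt and no reset: what is moved stays moved. The work goes in short steps, Python scripts to look and compute and a shell command to move; the robot and the scene stay as the last step left them, time stands still between calls to the robot, and variables do not carry over. Pictures are saved under pics/ and viewed, about 8 in all and at most 12, crops included, and the job is handed in when it is done.

```bash
ls; mkdir -p pics; python3 - <<'E'
from workcell import bot
import cv2
s=bot.get_state();print(s)
for n in("side","top"):
    d=bot.snapshot(n);cv2.imwrite(f"pics/{n}0.png",d["pixels"][:,:,::-1]);print(n,d["intrinsics"],d["k1"],d["rvec"],d["tvec"])
E
```

```text
pics
{'t': 0.0, 'joint_pos': array([ 1.21312072,  0.46947335, -0.04859297,  1.53368934,  0.02411221,
        1.14098805, -0.08225792]), 'qvel': array([-0.00057016, -0.00169787,  0.00103449, -0.00037082, -0.00147813,
        0.00097804, -0.00105657]), 'effort': array([ 5.90872332e-05, -5.07958853e+01, -8.03275360e-02, -2.36150497e+01,
       -6.14137785e-02,  3.80364410e-02,  1.65089782e-04]), 'tcp_pos': array([ 217.75966606, -638.27922452,  221.47985714]), 'eef_rot': array([ 0.11560049, -0.11588689,  0.69825162, -0.69688695]), 'force': array([-0.3045391 ,  0.08308083,  0.41881219]), 'torque': array([ 0.02291307, -0.01688201,  0.01975588]), 'width': 1.004648032975207}
side [[411.14674654   0.         318.0789985 ]
 [  0.         411.14674654 204.00466186]
 [  0.           0.           1.        ]] -0.0992328116471292 [ 0.67368715 -2.41170121  1.43773035] [470.44401819 269.65324891 636.50827488]
top [[515.40119155   0.         317.6401194 ]
 [  0.         515.40119155 209.32062789]
 [  0.           0.           1.        ]] 0.01407663757010505 [ 2.16996224 -2.19923847  0.08678462] [  -7.86950016  572.01905459 1196.84076846]
```

View pics/side0.png

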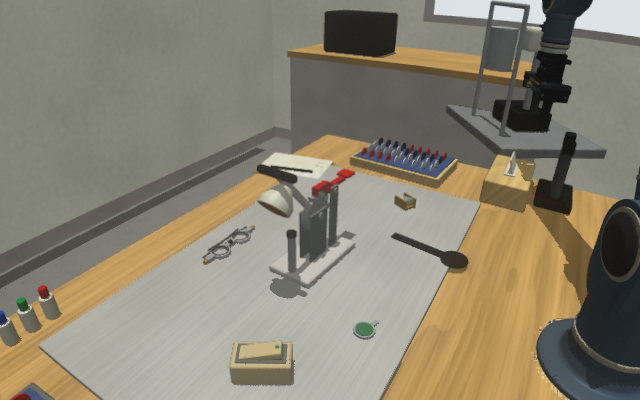

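View pics/top0.png

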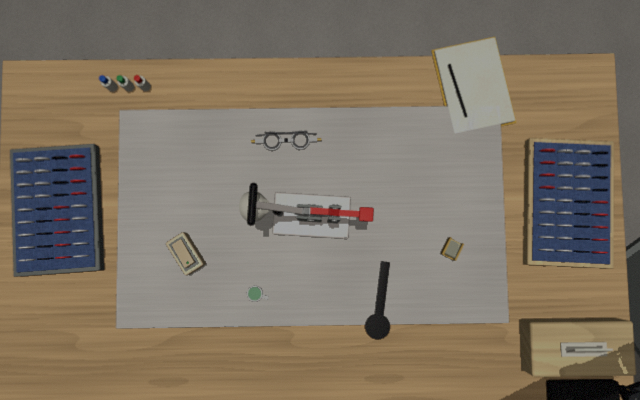

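The side view shows the red pad at about (346,174), the bar from (262,168) to (297,181), and the switch at (262,360) with its green dot at about (278,347). In the top view, where +x is up and +y is left, the pad is at (366,214), the bar at (252,204) and the switch at (185,254). I'll enlarge these for accurate picking.

```bash
cat > h.py <<'E'
import numpy as np,cv2
from workcell import bot
from scipy.spatial.transform import Rotation as R
def cam(n):
    d=bot.snapshot(n);return d
def P(d): return d["intrinsics"],np.array([d["k1"],0,0,0,0.]),np.array(d["rvec"],float),np.array(d["tvec"],float)
def ray(d,uv):
    K,D,r,t=P(d);x=cv2.undistortPoints(np.array([[uv]],float),K,D)[0,0]
    M=R.from_rotvec(r).as_matrix();v=M.T@np.r_[x,1];return -M.T@t,v/np.linalg.norm(v)
def onz(d,uv,z):
    c,v=ray(d,uv);return c+v*(z-c[2])/v[2]
def tri(ds,uvs):
    A=0;b=0
    for d,uv in zip(ds,uvs):
        c,v=ray(d,uv);Q=np.eye(3)-np.outer(v,v);A=A+Q;b=b+Q@c
    p=np.linalg.solve(A,b)
    return p,[np.round(cv2.projectPoints(p[None],*[P(d)[i] for i in(2,3,0,1)])[0].ravel()-uv,1) for d,uv in zip(ds,uvs)]
def crop(img,x,y,w,h,s): return cv2.resize(img[y:y+h,x:x+w,::-1],(w*s,h*s),interpolation=cv2.INTER_CUBIC)
E
python3 - <<'E'
from h import *
s=cam("side");t=cam("top")
a=np.vstack([np.hstack([crop(s["pixels"],245,155,120,70,3),crop(s["pixels"],220,330,90,60,3)[:180].repeat(1,0) if 0 else cv2.copyMakeBorder(crop(s["pixels"],220,330,90,60,3),0,30,0,0,0)]),
 np.hstack([crop(t["pixels"],235,175,150,75,3),cv2.copyMakeBorder(crop(t["pixels"],158,225,60,55,3),0,60,0,0,0)])])
cv2.imwrite("pics/c.png",a);print(a.shape)
E
```

```text
(435, 630, 3)
```

View pics/c.png

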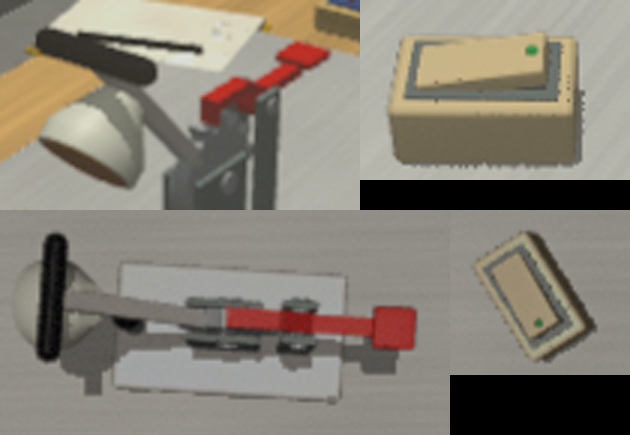

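The close-up gives pad tops at side (346.3,172.3) and top (366.7,214.3), bar centre at side (277,173.7) and top (252.3,204), and the green dot at side (277,346.7) and top (187.3,262.7).

```bash
python3 - <<'E'
from h import *
np.set_printoptions(precision=1,suppress=True)
s=cam("side");t=cam("top");ds=[s,t]
pad=tri(ds,[(346.3,172.3),(366.7,214.3)]);bar=tri(ds,[(277,173.7),(252.3,204)]);dot=tri(ds,[(277,346.7),(187.3,262.7)])
print("pad",pad,"bar",bar,"dot",dot)
f=lambda a,z:onz(t,a,z)
print("bar ends",f((253.7,183.3),bar[0][2]),f((251,225),bar[0][2]))
b=[(120,262),(345,278),(340,400),(114,387)]
B=np.array([f((235+u/3,175+(v-210)/3),26) for u,v in b]);print("base",B,B.mean(0))
e=B[0]+B[3]-B[1]-B[2];print("stand yaw",np.arctan2(-e[0],e[1]))
q=[(474,266),(530,232),(592,326),(536,360)]
Q=np.array([f((158+(u-450)/3,225+(v-210)/3),52) for u,v in q]);print("switch",Q,Q.mean(0))
st=bot.get_state();r=st["eef_rot"];print(st["t"],R.from_quat(np.r_[r[1:],r[0]]).as_matrix())
E
```

```text
pad (array([ 548.8, -116.6,  169.8]), [array([-0.1, -0. ]), array([0. , 0.1])]) bar (array([566.2, 110.6, 249.2]), [array([-0.2, -0. ]), array([0.1, 0.2])]) dot (array([451.8, 280. ,  67.2]), [array([0.1, 0. ]), array([-0., -0.])])
bar ends [606.6 108.  249.2] [526.2 113.5 249.2]
base [[613.1  84.6  26. ]
 [598.1 -92.3  26. ]
 [502.3 -86.6  26. ]
 [514.9  90.   26. ]] [557.1  -1.1  26. ]
stand yaw -0.07769880535567658
switch [[495.4 332.7  52. ]
 [520.7 290.2  52. ]
 [448.5 242.7  52. ]
 [423.4 285.   52. ]] [472.  287.7  52. ]
0.3 [[-0.9 -0.   0.3]
 [-0.3  0.  -0.9]
 [-0.  -1.  -0. ]]
```

```bash
python3 -m pendant '0 -1 0 0 6 0 0;0 -1 0 0 6 0 0;0 0 0 0 6.8 0 0;0 0 0 0 0 0 0' 20; cat > st.py <<'E'
from h import *
import sys
np.set_printoptions(precision=2,suppress=True)
s=bot.get_state();r=s["eef_rot"];M=R.from_quat(np.r_[r[1:],r[0]]).as_matrix()
print("t",s["t"],"tcp",s["tcp_pos"],"F",s["force"],"w",round(s["width"],2));print("x",M[:,0],"z",M[:,2],"q",s["joint_pos"])
if len(sys.argv)>3:
    g=np.array(list(map(float,sys.argv[1:4])));print("goal tool cm",M.T@(g-s["tcp_pos"])/10)
E
python3 st.py 549 -117 235
```

```text
t: 0.63
tcp_pos: [217.5, -638.0, 241.6]
eef_rot: [-0.005, 0.005, 0.708, -0.706]
force: [0.2, -0.1, 0.3]
width: 0.782
t 0.6333 tcp [ 217.47 -638.01  241.64] F [ 0.22 -0.13  0.34] w 0.78
x [-1.    0.01  0.  ] z [-0.01 -1.   -0.  ] q [ 1.16  0.45  0.03  1.51 -0.01  1.18 -0.39]
goal tool cm [-32.43   0.81 -52.55]
```

```bash
python3 -m pendant '-2.1 0 -3.4 0 0 0 0;-2.1 0 -3.4 0 0 0 0;-2.1 0 -3.4 0 0 0 0;-2.1 0 -3.4 0 0 0 0;-2.1 0 -3.4 0 0 0 0;-2.1 0 -3.4 0 0 0 0;-2.1 0 -3.4 0 0 0 0;-2.1 0 -3.4 0 0 0 0' >/dev/null; python3 st.py 549 -117 235
```

```text
t 1.3 tcp [ 384.57 -366.25  238.41] F [ 0.44 -0.66 -0.04] w 0.17
x [-1.    0.01  0.01] z [-0.01 -1.    0.  ] q [ 0.77  0.23 -0.11  1.85  0.04  1.07 -0.93]
goal tool cm [-16.22   0.14 -25.07]
```

```bash
python3 -m pendant '-2.2 0 -3.4 0 0 0 0;-2.2 0 -3.4 0 0 0 0;-2.2 0 -3.4 0 0 0 0;-2.2 0 -3.4 0 0 0 0;-2.2 0 -3.4 0 0 0 0;-2.2 0 -3.4 0 0 0 0;-2.2 0 -3.4 0 0 0 0;0 0 0 0 0 0 0' >/dev/null; python3 st.py 549 -117 185
```

```text
t 1.9667 tcp [ 543.41 -109.44  237.45] F [-0.04  0.59  0.18] w 0.01
x [-1.   -0.03  0.  ] z [ 0.03 -1.    0.  ] q [ 0.36  0.28 -0.29  1.79  0.09  1.09 -1.5 ]
goal tool cm [-0.55  5.24  0.77]
```

```bash
python3 -m pendant '-.5 2 .8 0 -1.5 0 0;0 2 0 0 0 0 0;0 1 0 0 0 0 0;0 0 0 0 0 0 0' >/dev/null; python3 st.py 549 -118 170
python3 - <<'E'
from h import *
s=cam("side");t=cam("top")
cv2.imwrite("pics/p1.png",np.hstack([crop(s["pixels"],270,80,110,160,3),crop(t["pixels"],290,150,130,160,3)]))
E
```

```text
t 2.3 tcp [ 551.19 -112.47  186.7 ] F [0.57 0.16 0.53] w 0.01
x [-1.   -0.08 -0.  ] z [ 0.08 -1.    0.  ] q [ 0.36  0.34 -0.29  1.83  0.11  0.99 -1.47]
goal tool cm [0.26 1.67 0.53]
```

View pics/p1.png

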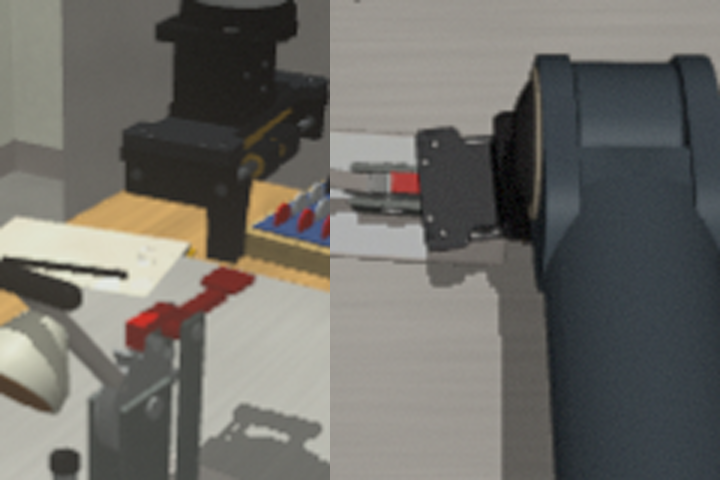

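Shut fingers hover directly above the pad in the side crop: tip at (228,260), pad at (235,280). Pressing now.

```bash
python3 -m pendant '.2 0 .6 0 0 0 0;0 1 0 0 0 0 0;0 1 0 0 0 0 0;0 0.8 0 0 0 0 0;0 .8 0 0 0 0 0' >/dev/null; python3 st.py 549 -118 147
```

```text
t 2.8167 tcp [ 553.33 -122.69  155.94] F [-1.79  0.84  3.03] w 0.0
x [-1.   -0.08 -0.01] z [ 0.08 -1.    0.01] q [ 0.36  0.37 -0.28  1.86  0.13  0.91 -1.47]
goal tool cm [ 0.41  0.89 -0.51]
```

```bash
python3 -m pendant '.2 .8 -.2 0 0 0 0;0 .8 0 0 0 0 0;0 .8 0 0 0 0 0;0 .8 0 0 0 0 0' >/dev/null; python3 st.py 549 -118 147
```

```text
t 3.15 tcp [ 555.23 -121.57  144.28] F [-26.52   1.65  62.57] w 0.0
x [-1.   -0.07 -0.02] z [ 0.07 -1.    0.01] q [ 0.36  0.38 -0.28  1.88  0.15  0.88 -1.49]
goal tool cm [ 0.59 -0.29 -0.4 ]
```

The pad is on its stop (force jumped to 63 N at z = 144). Retracting straight up.

```bash
python3 -m pendant '0 -1 0 0 0 0 0;0 -3 0 0 0 0 0;0 -4 0 0 0 0 0;0 -4 0 0 0 0 0;0 -3 0 0 0 0 0;0 -1 0 0 -4 0 0;0 0 0 0 0 0 0' >/dev/null; python3 st.py 566 111 300
python3 - <<'E'
from h import *
s=cam("side")
cv2.imwrite("pics/p2.png",crop(s["pixels"],245,150,120,90,5))
E
```

```text
t 3.7333 tcp [ 550.5  -117.33  312.66] F [-0.12  0.83 -0.48] w 0.01
x [-0.99 -0.15 -0.02] z [ 0.15 -0.99  0.02] q [ 0.38  0.22 -0.3   1.68  0.08  1.22 -1.36]
goal tool cm [ -4.92   1.   -22.36]
```

View pics/p2.png

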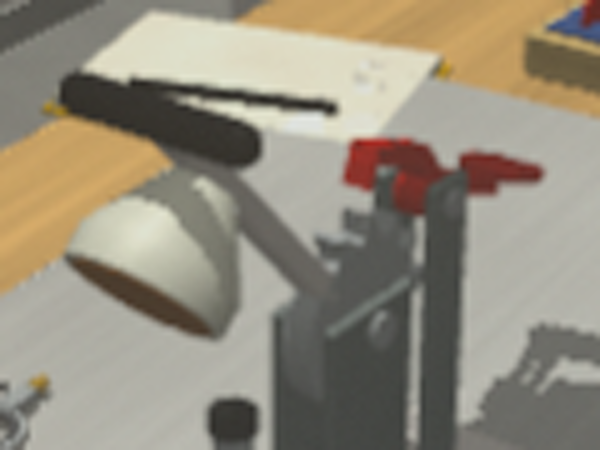

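The pad end is down, the nose is lifted clear of the wheel, and the lamp arm is still up. Next, above the bar.

```bash
python3 -m pendant '-.8 0 -3.7 0 2 0 0;-.8 0 -3.7 0 2 0 0;-.8 0 -3.7 0 2 0 0;-.8 0 -3.7 0 2 0 0;-.8 0 -3.7 0 2 0 0;-.8 0 -3.7 0 2 0 0;0 0 0 0 0 0 0' >/dev/null; python3 st.py 567 112 270

```

```text
t 4.3667 tcp [582.81 109.88 290.88] F [-0.67 -0.05  0.74] w 0.01
x [-1.   0.1  0. ] z [-0.1  -1.    0.02] q [ 0.04  0.31 -0.39  1.62  0.14  1.24 -2.05]
goal tool cm [ 1.59  2.09 -0.09]
```

```bash
python3 -m pendant '.8 1 0 0 -7 0 0;.8 .5 0 0 -7 0 0;0 .6 0 0 -6 0 0;0 0 0 0 0 0 0' >/dev/null; python3 st.py 567 112 257
python3 - <<'E'
from h import *
s=cam("side");t=cam("top")
cv2.imwrite("pics/p3.png",np.hstack([crop(s["pixels"],220,80,130,130,3),crop(t["pixels"],200,140,130,130,3)]))
E
```

```text
t 4.7 tcp [561.88 115.07 257.9 ] F [2.67 0.13 4.73] w 0.0
x [-0.96 -0.26  0.02] z [ 0.26 -0.96  0.01] q [ 0.08  0.32 -0.45  1.7   0.16  1.18 -1.73]
goal tool cm [-0.42  0.08  0.43]
```

View pics/p3.png

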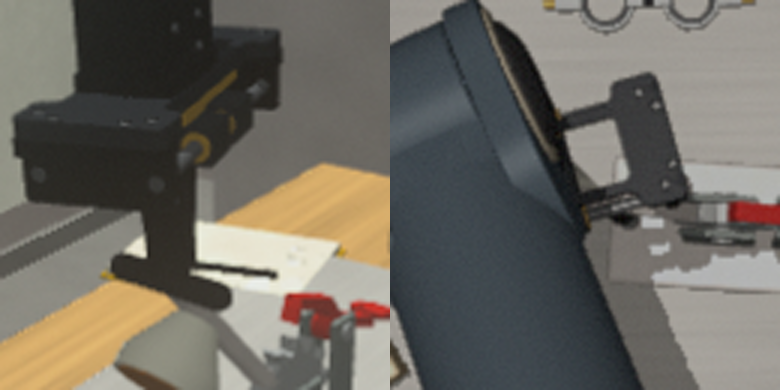

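Fingertips rest on the middle of the bar (side crop (175,280)). Now push down along the arc.

```bash
python3 -m pendant '-.3 1.3 -.8 0 0 0 0;-.2 1.3 -.8 0 0 0 0;-.2 1.4 -.8 0 0 0 0;-.2 1.4 -.7 0 0 0 0' >/dev/null; python3 st.py 569 149 211
```

```text
t 5.1333 tcp [567.62 154.62 212.88] F [-0.98 -0.27  4.07] w 0.01
x [-0.97 -0.24  0.  ] z [ 0.24 -0.97  0.  ] q [ 0.01  0.38 -0.46  1.74  0.18  1.08 -1.83]
goal tool cm [0.   0.19 0.58]
```

```bash
python3 -m pendant '0 1.4 0 0 0 0 0;-.1 1.5 -.3 0 0 0 0;-.1 1.5 -.2 0 0 0 0;0 1.5 -.2 0 0 0 0' >/dev/null; python3 st.py 570 166 160
```

```text
t 5.4667 tcp [570.19 173.04 156.93] F [0.16 0.64 3.64] w 0.01
x [-0.97 -0.24 -0.01] z [ 0.24 -0.97 -0.01] q [-0.02  0.44 -0.45  1.79  0.22  0.95 -1.89]
goal tool cm [ 0.18 -0.32  0.68]
```

```bash
python3 -m pendant '0 1.2 .4 0 0 0 0;0 1.2 .1 0 0 0 0;0 .8 0 0 0 0 0;0 .6 0 0 0 0 0' >/dev/null; python3 st.py 570 168 130
```

```text
t 5.8 tcp [572.6  172.6  128.81] F [-19.17  -9.08  55.36] w 0.01
x [-0.97 -0.22 -0.01] z [ 0.22 -0.97 -0.01] q [-0.03  0.47 -0.43  1.81  0.24  0.9  -1.91]
goal tool cm [ 0.36 -0.13  0.39]
```

The arm is on its stop (55 N at z = 129). Retract and look while I move toward the switch.

```bash
python3 -m pendant '0 -.6 0 0 0 0 0;0 -2 0 0 0 0 0;0 -3 0 0 0 0 0;0 -1 0 0 -5 0 0;0 0 0 0 -5 0 0;0 0 0 0 -5 0 0' >/dev/null; python3 st.py 452 280 120
```

```text
t 6.3 tcp [574.55 171.08 202.35] F [ 0.12 -0.4  -0.43] w 0.0
x [-0.89 -0.46 -0.02] z [ 0.46 -0.89 -0.  ] q [ 0.03  0.4  -0.51  1.73  0.22  1.04 -1.65]
goal tool cm [  6.02   8.16 -15.29]
```

```bash
python3 -m pendant '1.3 0 -3.1 0 0 0 0;1.3 0 -3.1 0 0 0 0;1.3 1 -3.1 0 0 0 0;1.3 2 -3.1 0 0 0 0;1.0 3 -2.6 0 0 0 0;0 1 0 0 0 0 0;0 0 0 0 0 0 0' >/dev/null; python3 st.py 452 280 90
python3 - <<'E'
from h import *
s=cam("side");t=cam("top")
cv2.imwrite("pics/p4.png",np.hstack([crop(s["pixels"],190,190,140,200,3),crop(t["pixels"],140,160,120,200,3)]))
E
```

```text
t 6.8833 tcp [454.45 278.05 129.77] F [ 1.04 -0.66  0.76] w 0.0
x [-0.9  -0.43 -0.03] z [ 0.44 -0.9  -0.  ] q [-0.2   0.38 -0.54  1.96  0.27  0.84 -2.  ]
goal tool cm [ 0.25  3.97 -0.28]
```

View pics/p4.png

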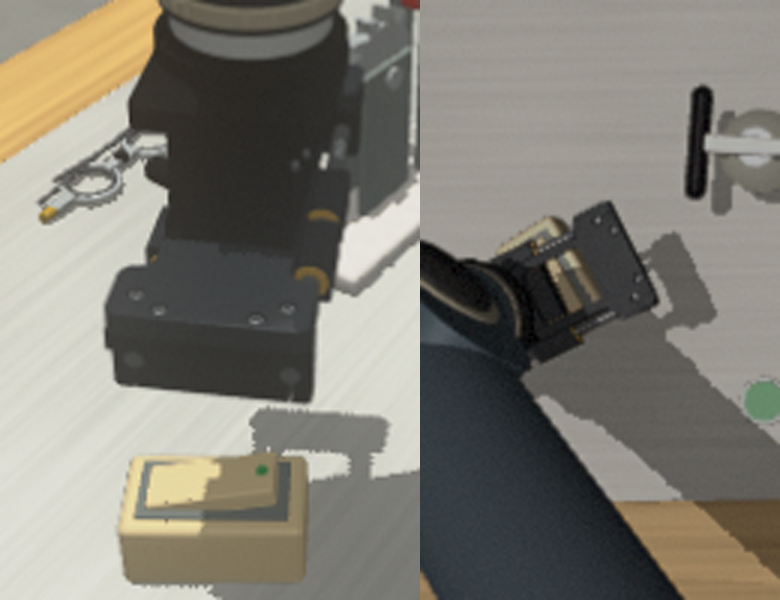

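The lamp arm is level on its stop, and the gripper body is clear of both the bar and the switch. Now the press at the dot.

```bash
python3 -m pendant '.3 2 0 0 0 0 0;0 2 0 0 0 0 0;0 1 0 0 0 0 0;0 .8 0 0 0 0 0;0 .6 0 0 0 0 0' >/dev/null; python3 st.py 451 278 57
```

```text
t 7.4 tcp [465.81 276.45  71.24] F [-0.08 -0.37  0.22] w 0.0
x [-0.91 -0.42 -0.05] z [ 0.42 -0.91  0.  ] q [-0.23  0.47 -0.49  2.    0.35  0.7  -2.07]
goal tool cm [ 1.34  1.36 -0.76]
```

```bash
python3 -m pendant '1 -.5 -.5 0 0 0 0;.7 0 -.3 0 0 0 0;0 0 0 0 0 0 0' >/dev/null; python3 st.py 451 278 57
```

```text
t 7.65 tcp [446.64 275.63  75.9 ] F [-1.44  1.12 -0.6 ] w 0.0
x [-0.91 -0.42 -0.05] z [ 0.42 -0.91  0.  ] q [-0.24  0.44 -0.49  2.04  0.34  0.7  -2.09]
goal tool cm [-0.41  1.91 -0.03]
```

```bash
python3 -m pendant '0 .8 0 0 0 0 0;0 .8 0 0 0 0 0;0 .6 0 0 0 0 0;0 .6 0 0 0 0 0' >/dev/null; python3 st.py 451 278 57
```

```text
t 7.9833 tcp [447.15 276.57  55.52] F [-27.72 -20.23 100.19] w 0.01
x [-0.91 -0.42 -0.05] z [ 0.42 -0.91  0.01] q [-0.27  0.47 -0.47  2.05  0.38  0.66 -2.13]
goal tool cm [-0.42 -0.13  0.03]
```

At its stop (100 N, high but under the limit). Back off and check.

```bash
python3 -m pendant '0 -.8 0 0 0 0 0;0 -2 0 0 0 0 0;0 -3 0 0 0 0 0;0 -4 0 0 0 0 0;.5 -4 0 0 0 0 0;2 -2 0 0 0 0 0;0 0 0 0 0 0 0' >/dev/null; python3 st.py
python3 - <<'E'
from h import *
s=cam("side");t=cam("top")
a=crop(s["pixels"],200,150,180,250,2);b=crop(s["pixels"],215,320,110,70,4)
b=cv2.copyMakeBorder(b,0,500-280,0,0,0)
b[285:500,:360]=crop(t["pixels"],235,120,180,107,2)[:214].repeat(1,0) if 0 else cv2.resize(t["pixels"][120:227,235:415,::-1],(360,215))
cv2.imwrite("pics/p5.png",np.hstack([a,b]))
E
```

```text
t 8.5667 tcp [418.24 266.88 220.  ] F [ 0.07 -0.03 -0.81] w 0.01
x [-0.91 -0.42 -0.05] z [ 0.42 -0.91  0.01] q [-0.15  0.2  -0.58  1.96  0.16  0.97 -1.95]
```

View pics/p5.png

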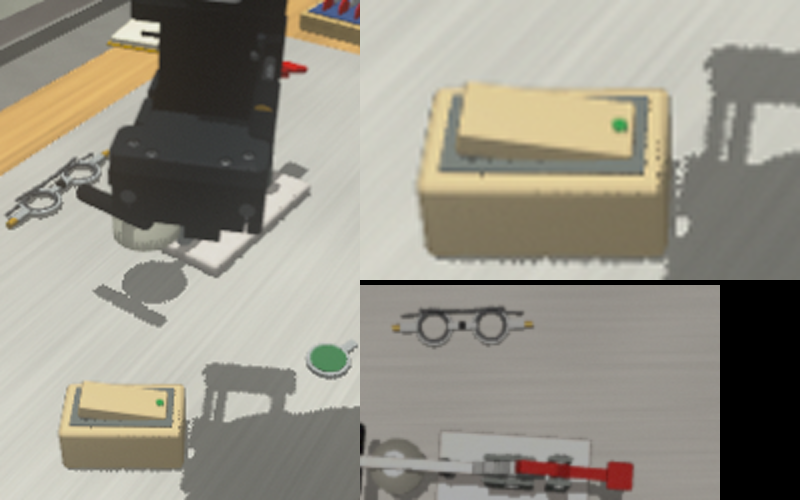

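```bash
python3 - <<'E'
from h import *
s=cam("side")
for z in(170,147):print(z,cv2.projectPoints(np.array([[548.8,-117.,z]]),*[P(s)[i] for i in(2,3,0,1)])[0].ravel())
print(bot.get_state()["force"]);print(bot.hand_in())
E
```

```text
170 [346.2847896  172.15869026]
147 [345.74984251 181.79543045]
[ 0.44448176 -0.72571918 -0.96538421]
the job is handed in; nothing more can be done
None
```

I pressed the pawl pad down to its stop, pushed the lamp arm down to its stop, and pressed the rocker on. I then moved the gripper clear and handed the job in at about 8.7 s; no verdict was reported.

**Last checks**
- **Pawl:** earlier in the run, after the press, a picture showed the nose clear of the teeth. In the last side view the visible part of the pad sat at about row 184. Row 182 is expected when pressed and 172 when up, so it stayed free.
- **Lamp arm:** the bar reached its stop at z = 129 mm, against about 130 mm expected. It still looks level in the last pictures.
- **Rocker:** the end with the green dot is down.
- **Bystanders:** the lens and trial frame look undisturbed. I did not compare their positions numerically, and the paddle and prism were outside the last crops, though nothing came near them.
- **Robot:** it touches nothing, with a force reading of about 1 N.

**Off plan**
- **Rocker press:** it peaked at about 100 N on the fingers at the rocker's stop, harder than needed but under the 120 N wrist limit.
- **Sideways drift:** the tool drifted 13 mm on the first approach to the rocker. I corrected this before pressing.

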